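# Turn the planting carousel back one notch

### The arm

A 6-joint arm with a two-finger parallel gripper is mounted at the origin on the work surface. World frame = base frame: x ahead of the robot, y to its left, z up, the work surface at z = 0. Lengths are in m, angles in rad, forces in N, time in s.
With the tool pointing down it reaches from about 0.4 to 0.925 m from the base axis. Payload 3.4 kg.
Tool frame: the origin (TCP) lies midway between the tips of the shut fingers; the grasp point (between the pads) lies 19 mm behind it; y points along the fingers, z is the direction in which the jaws open and shut, and the axes are right-handed (so a half turn about y gives the same grasp; the last joint's range is limited). The gripper opens to 85 mm and grips with 20 to 120 N. Pads are 22 mm wide; open, the fingers measure 114 mm over their backs; the gripper's body (76 mm by 85 mm) begins 54 mm behind the grasp point. The pads swing forward as they close: fully open they stand 13 mm farther back than shut.
Start: joints at [1.115, 0.307, 1.506, -0, 1.328, -0.073], TCP at [0.215, 0.533, 0.231] pointing down, gripper open.
Joint ranges: [-3.12, 3.12], [-1.05, 2.28], [0.14, 2.33], [-1.42, 4.57], [0.1, 2.73], [-2.68, 2.68]. Speed limits (rad/s): [2.57, 2.57, 3.14, 3.14, 3.14, 3.14].

### API

Orientations are given as [roll, pitch, yaw] about the fixed x, y, z axes, in that order (R = Rz(yaw) Ry(pitch) Rx(roll)).
In Python, from plant import manip gives the robot as it stands.
- The arm moves only by the shell command python3 -m inch 'ROWS' [OPENING]. ROWS is JSON, a list that holds one entry, the list of rows, each a list of 4 numbers: the shift along the tool's x, y, z in cm, then the turn about the tool's y in degrees. In form: [[[x, y, z, spin], ...]]. A call has 1 to 8 rows; each row shifts and turns the commanded pose from where the row before left it, along the tool's axes as they then stand; what a row does not reach is not made up. A row lasts 1/12 s, in which the tool goes at most 41.7 mm and 7.16 degrees, less where a joint would pass 70% of its speed; a pose out of reach is approached as far as the arm can. A call with a gripper value outside its range is refused whole. OPENING is the opening, from 0 (shut) to 1 (fully open), set as the call begins (- or left out, the last holds). The fingers move at their own pace and stop on an object; the grip force is fixed at half the most. Time passes only in rows, so rows that do not move let the fingers close. It gives the time, the measured TCP pose, the force and the opening at its end, in the units of the state.
- manip.get_obs(): the state, without advancing time (a new reading comes with each control period).
- manip.camera(name): name is "scene" or "top" or "wrist"; returns a dict with "frame" (384x512x3 uint8, red, green, blue), "vfov" (degrees; the focal length in pixels is half the picture's height over the tangent of half this angle, whatever the lens; pixels are square), "cx", "cy" (the principal point, pixels), "R" (3x3) and "t" (3): a world point X has camera coordinates R X + t. Camera axes: x right, y down, z forward; pixel columns grow to the right and rows downward; lengths in m; the calibration is good to about 2 mm. A picture is of the moment at which its call begins. There is no depth.
- manip.sign_off(): hands the job in, once; it reports no verdict.
Trained networks look in a picture, given as the dict that the camera call returned (one of the last four; its "shot" number tells which), for a name from the list of things; names that differ only in an ending like _2 or _b are one class to them, and where a whole thing is asked for, a point or a joint stands for the part that bears it (a point fixed in the world has none). Each returns a list of dicts, best first, with "p" (0 to 1); they miss things now and then, are a little off and sometimes report something else, mostly with a low value. They report only what shows in the picture. A call takes as long as a camera call.
- manip.find_in(picture, target): "extent" ([left, top, width, height] in pixels, round what is visible of it).
- manip.pinpoint(picture, target): "position" ([column, row] in pixels: a listed point, or the origin of a listed thing).
The state is a dict: "time_s": time; "joint_positions": joint angles; "dq": joint speeds; "joint_torque": joint torques, N m; "tool_pos": TCP position; "ee_rot": TCP orientation; "force": force on the tool from outside, world axes, zero at the start; "ft_torque": the same for the moment, N m; "finger_gap": finger opening in m.
Only numpy, scipy, OpenCV 4.12 (cv2) and the standard library are available. Lean on these libraries where they do the work, as an engineer would, in place of code of your own. Each camera call takes 0.05 s, during which the arm holds its last target. There are 200 camera calls.

### The job

The planting carousel has been fed one place too far. With a fingertip, push the pawl's thumb bar away from the wheel until the pawl tips over and stays lifted; then, by a peg, push the wheel back exactly one notch (clockwise seen from above, the way the pawl blocks), and tip the pawl down again by pressing on its arm so that its nose lies fully down in the next gap and locks the wheel. Only touch and push: do not pinch or grip anything, do not turn the wheel forward, and leave the bottle, net cup and loose collar where they stand.

Things in the scene. Friction and masses are not known exactly. Their poses are not given: they have to be found in the camera images.
- planter: Fixed stand of the planting carousel. Origin on the table (z = 0) under the wheel's upright axis; its own x and y are level. The pawl stands beside the wheel's rim on the stand's own -y side. The loose things stand 170 mm or more from the wheel's axis, outside the rim.
- wheel_top (a point): On the wheel's axis, level with the disc's top, 46 mm above the table. White disc 250 mm across with foam collars (5 mm high), four upright pegs, a hub (16 mm high, 44 mm across) and on its rim 12 saw teeth, 22 mm wide, 12 mm high, one every 30 degrees, each with an upright face on one side and a ramp on the other.
- carousel (a joint): Turn of the wheel, rad, positive = backward = clockwise seen from above; one notch is 0.5236. Starts within 0.05 of 0, the pawl in a gap. One notch back, the nose goes fully down at 0.42 to 0.59. Stays where it is left (stiff: 0.2 N m, 3 N at a peg). Pawl down: cannot turn back past 0.075; turned forward, ramps lift the pawl. Pawl lifted: free both ways, no limit.
- peg1 (a point): Peg 1 on the wheel: an upright dark steel pin 14 mm across, standing 40 mm up from the disc's top, 75 mm from the wheel's axis. The point is on its axis, 18 mm below its top (68 mm above the table). At wheel value 0 it lies 30 degrees anticlockwise (seen from above) of the stand's +x direction.
- peg2 (a point): Peg 2, same size: 90 degrees anticlockwise of peg 1.
- peg3 (a point): Peg 3, same size: 180 degrees from peg 1.
- peg4 (a point): Peg 4, same size: 90 degrees clockwise of peg 1.
- pawl (a joint): Swing of the steel pawl about its pin, rad: 0 = down, nose in a gap of the teeth; 0.80 = tipped over, lifted, against its stop. The bar's weight makes it a throw-over: let go below about 0.5 it falls down, above about 0.65 it falls open and stays. Very light (under 1 N at the bar); tip it down by pressing on the lifted arm. About 0.17 with the nose on top of a tooth, 0.02 to 0.15 on a ramp.
- pawl_hinge (a point): Middle of the hinge pin (along the stand's x), 174 mm from the wheel's axis towards the stand's -y, 75 mm above the table. The arm (12 mm wide, top 8 mm above the pin) runs 68 mm level to the wheel, a thumb lever 55 mm straight up to the bar. The cheeks holding the pin are 32 mm wide over all, 30 mm long (stand's y), 84 mm above the table; the foot (14 mm high) ends 36 mm outward of the pin.
- pawl_bar (a point): Centre of the thumb bar: level round steel bar on top of the pawl's lever, 16 mm across, 40 mm long, along the stand's x, 55 mm from the pin. Pawl down: straight above the pin, 130 mm above the table; pushed outward, away from the wheel (stand's -y), it lifts the nose. Tipped over: 39 mm outward of the pin, 38 mm above it.
- pawl_nose (a point): Lower end of the pawl's nose (10 by 12 mm), 2 mm above the disc when down, about 112 mm from the wheel's axis.
- bottle: Loose white bottle, 60 mm across, 140 mm high; origin at its underside. Leave it alone.
- netcup: Loose black net cup, 54 mm across, 52 mm high; origin at its underside. Leave it alone.
- collar: Loose black foam collar lying on the table, 48 mm across, 20 mm high; origin at its underside. Leave it alone.

How it is judged:
By the outcome, as a careful person would: the job done as asked, in the order asked, and still so for the second after the job is handed in, with the robot touching nothing.
It also fails if it takes over 54 s, if anything falls off the work surface, if the arm or the gripper's body presses on something with over 40 N, if the wrist force passes 120 N, or if a joint passes its speed limit or range.

## Working session

There is one attempt and no reset: what is moved stays moved. The work goes in short steps, Python scripts to look and compute and a shell command to move; the robot and the scene stay as the last step left them, time stands still between calls to the robot, and variables do not carry over. Pictures are saved under pics/ and viewed, about 8 in all and at most 12, crops included, and the job is handed in when it is done.

```bash
mkdir -p pics; ls
cat > h.py <<'E'
import numpy as np,cv2
from plant import manip
from scipy.optimize import least_squares
def f(c): return 192/np.tan(np.radians(c["vfov"])/2)
def proj(c,X):
    p=np.array(c["R"])@np.asarray(X,float)+np.array(c["t"]); return np.array([c["cx"]+f(c)*p[0]/p[2],c["cy"]+f(c)*p[1]/p[2]])
def onz(c,uv,z):
    R=np.array(c["R"]);t=np.array(c["t"]);d=R.T@np.array([(uv[0]-c["cx"])/f(c),(uv[1]-c["cy"])/f(c),1]);o=-R.T@t
    return o+d*(z-o[2])/d[2]
def save(c,n,s=1): cv2.imwrite("pics/"+n,cv2.resize(c["frame"][:,:,::-1],None,fx=s,fy=s))
E
python3 - <<'E'
from h import *
o=manip.get_obs(); print({k:np.round(v,3).tolist() for k,v in o.items()})
Z=dict(wheel_top=.046,peg1=.068,peg2=.068,peg3=.068,peg4=.068,pawl_hinge=.075,pawl_bar=.13,pawl_nose=.048,planter=0,bottle=0,netcup=0,collar=0)
ims=[]
for n in ("scene","top","wrist"):
    c=manip.camera(n); ims.append(c["frame"]); print(n,np.round(-np.array(c["R"]).T@c["t"],3),round(f(c)))
    for k,z in Z.items():
        try:
            r=manip.pinpoint(c,k)[:2]
            for q in r: print("  ",k,np.round(q["p"],2),np.round(q["position"]),np.round(onz(c,q["position"],z),3))
        except Exception as e: print(k,e)
im=np.hstack(ims[:2])[:,:,::-1]
cv2.imwrite("pics/a.png",cv2.resize(ims[0][:,:,::-1],None,fx=1.5,fy=1.5));cv2.imwrite("pics/b.png",cv2.resize(ims[1][:,:,::-1],None,fx=1.5,fy=1.5))
E
```

```text
pics
{'time_s': 0.0, 'joint_positions': [1.115, 0.308, 1.508, 0.0, 1.328, -0.073], 'dq': [0.0, -0.0, -0.002, 0.0, -0.001, 0.001], 'joint_torque': [-0.001, -45.755, -25.192, -0.0, 0.013, -0.0], 'tool_pos': [0.214, 0.533, 0.23], 'ee_rot': [-1.573, 0.0, -0.383], 'force': [-0.112, -0.6, 0.57], 'ft_torque': [0.007, 0.018, -0.019], 'finger_gap': 0.086}
scene [0.864 0.542 0.844] 454
   wheel_top 0.78 [286. 199.] [0.574 0.08  0.046]
   wheel_top 0.25 [264. 218.] [0.637 0.1   0.046]
   peg1 0.88 [265. 219.] [0.644 0.117 0.068]
   peg1 0.77 [304. 170.] [0.513 0.045 0.068]
   peg2 0.88 [265. 219.] [0.644 0.117 0.068]
   peg2 0.77 [304. 170.] [0.513 0.045 0.068]
   peg3 0.88 [265. 219.] [0.644 0.117 0.068]
   peg3 0.77 [304. 170.] [0.513 0.045 0.068]
   peg4 0.88 [265. 219.] [0.644 0.117 0.068]
   peg4 0.77 [304. 170.] [0.513 0.045 0.068]
   pawl_hinge 0.93 [252. 132.] [ 0.565 -0.1    0.075]
   pawl_bar 0.7 [304. 170.] [0.54  0.085 0.13 ]
   pawl_bar 0.64 [256. 118.] [ 0.559 -0.087  0.13 ]
   pawl_nose 0.65 [264. 159.] [ 0.566 -0.036  0.048]
   planter 0.88 [283. 212.] [0.58  0.082 0.   ]
   bot
[... 305 characters left out ...]
074 0.046]
   peg1 0.96 [293. 207.] [0.62  0.003 0.068]
   peg1 0.93 [220. 257.] [0.548 0.149 0.068]
   peg2 0.96 [293. 207.] [0.62  0.003 0.068]
   peg2 0.93 [220. 257.] [0.548 0.149 0.068]
   peg3 0.96 [293. 207.] [0.62  0.003 0.068]
   peg3 0.93 [220. 257.] [0.548 0.149 0.068]
   peg4 0.96 [293. 207.] [0.62  0.003 0.068]
   peg4 0.93 [220. 257.] [0.548 0.149 0.068]
   pawl_hinge 0.65 [354. 228.] [ 0.563 -0.1    0.075]
   pawl_bar 0.69 [357. 225.] [ 0.562 -0.092  0.13 ]
   pawl_nose 0.57 [318. 229.] [ 0.574 -0.039  0.048]
   planter 0.63 [260. 241.] [0.574 0.07  0.   ]
   bottle 0.61 [164. 259.] [0.564 0.262 0.   ]
   netcup 0.8 [173. 192.] [0.696 0.231 0.   ]
wrist [0.15  0.559 0.375] 292
```

View pics/a.png

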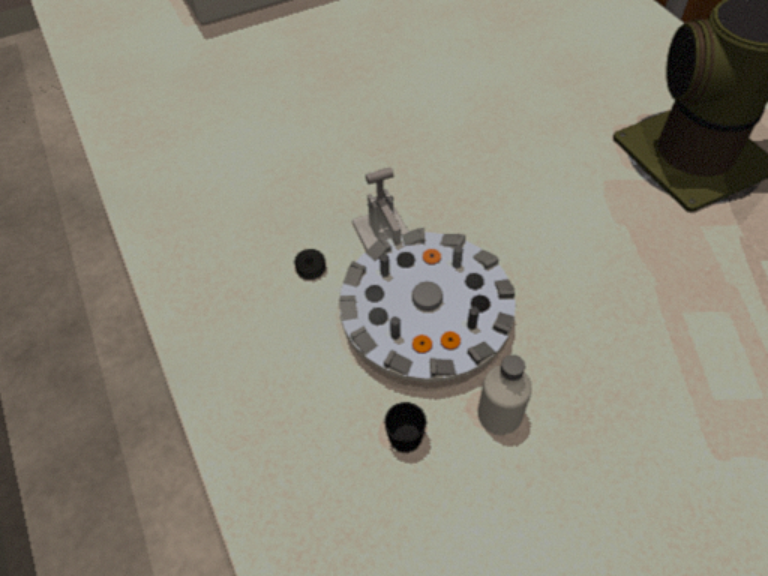

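View pics/b.png

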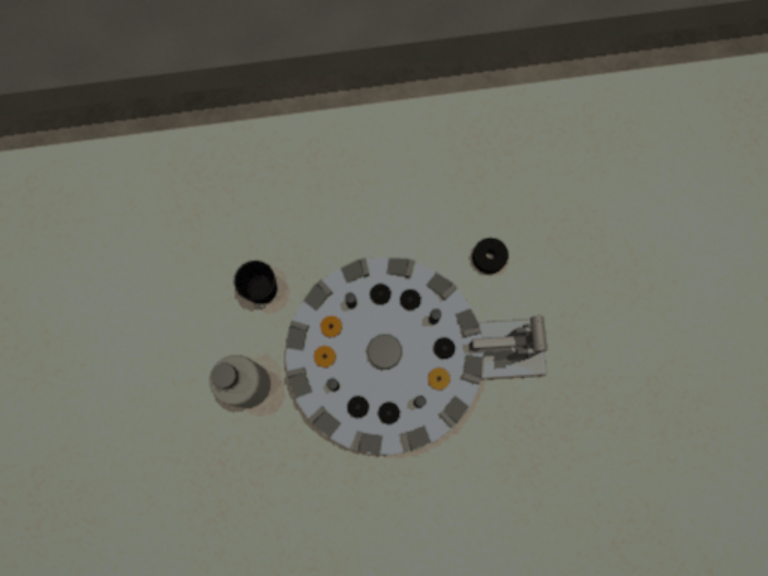

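Scene view: the pawl is upright at about (253,125) in the raw picture and the bottle and net cup are on the far +y side. Top view: the wheel centre is at (257,235) and the pegs at about (233,200), (290,211), (280,268) and (222,257). The pawl lies towards world -y. Next I fit the stand pose to these points.

```bash
cat >> h.py <<'E'
def model(p):
    x,y,a,w=p; c,s=np.cos(a),np.sin(a)
    S=lambda X:np.array([x+c*X[0]-s*X[1],y+s*X[0]+c*X[1],X[2]])
    m={"wheel_top":[S([0,0,.046])],"pawl_hinge":[S([0,-.174,.075])],"pawl_bar":[S([0,-.174,.13])],"pawl_nose":[S([0,-.112,.048])]}
    m["peg1"]=[S([.075*np.cos(q),.075*np.sin(q),.068]) for q in np.radians(30+90*np.arange(4))-w]
    return m
def fit(cams,p0,names=("wheel_top","pawl_hinge","pawl_bar","pawl_nose","peg1"),fixed=None):
    D=[(c,k,np.array(q["position"])) for c in cams for k in names for q in manip.pinpoint(c,k)[:4] if q["p"]>.3]
    def res(p):
        if fixed is not None: p=np.r_[fixed,p]
        m=model(p); return np.concatenate([min((proj(c,X)-d for X in m[k]),key=np.linalg.norm) for c,k,d in D])
    r=least_squares(res,p0,loss="soft_l1",f_scale=1.5); rr=res(r.x).reshape(-1,2)
    for (c,k,d),e in zip(D,rr): print("  ",c["shot"],k,np.round(d),np.round(e,1))
    return r.x
E
python3 - <<'E'
from h import *
cs=[manip.camera("scene"),manip.camera("top")]
p=fit(cs,[.578,.075,-.08,0.0]); print(np.round(p,4))
for k,v in model(p).items(): print(k,np.round(v,3).tolist())
np.save("p.npy",p)
E
python3 -m inch '[[[0,0,0,-7],[0,0,0,-7],[0,0,0,-3.4]]]' 0
```

```text
4 wheel_top [284. 204.] [-1.2 -4.8]
   4 pawl_hinge [249. 133.] [3.8 0.6]
   4 pawl_bar [254. 114.] [-2.  2.]
   4 pawl_nose [261. 161.] [ 2.2 -0.6]
   4 peg1 [263. 217.] [-0.1  0.4]
   4 peg1 [306. 173.] [-2.7 -3. ]
   4 peg1 [313. 209.] [1.  1.7]
   4 peg1 [257. 176.] [-2.1 -0.3]
   5 wheel_top [257. 235.] [-0.5  0.5]
   5 wheel_top [316. 231.] [-59.5   4.6]
   5 pawl_hinge [351. 227.] [1.  0.5]
   5 pawl_bar [358. 223.] [ 1.6 -0.6]
   5 pawl_nose [316. 233.] [-0.2 -1.1]
   5 peg1 [286. 208.] [3.4 3. ]
   5 peg1 [222. 259.] [ 0.3 -1.7]
   5 peg1 [236. 200.] [-2.3  0.6]
   5 peg1 [282. 268.] [-1.3 -0.7]
[ 0.5798  0.0773 -0.0825 -0.028 ]
wheel_top [[0.58, 0.077, 0.046]]
pawl_hinge [[0.565, -0.096, 0.075]]
pawl_bar [[0.565, -0.096, 0.13]]
pawl_nose [[0.571, -0.034, 0.048]]
peg1 [[0.647, 0.111, 0.068], [0.546, 0.144, 0.068], [0.513, 0.043, 0.068], [0.614, 0.01, 0.068]]
time_s: 2.8
tool_pos: [0.2148, 0.5334, 0.2313]
ee_rot: [-1.571, 0.0, -0.074]
force: [-0.3, 1.4, -0.2]
finger_gap: 0.0517
```

```bash
python3 -m inch '[[[2.07,0,-2.8,0],[2.07,0,-2.8,0],[2.07,0,-2.8,0],[2.07,0,-2.8,0],[2.07,0,-2.8,0],[2.07,0,-2.8,0],[2.07,0,-2.8,0],[2.07,0,-2.8,0]]]'; python3 -m inch '[[[2.07,0,-2.8,0],[2.07,0,-2.8,0],[2.07,0,-2.8,0],[2.07,0,-2.8,0],[2.07,0,-2.8,0],[2.07,0,-2.8,0],[2.07,0,-2.8,0],[2.07,0,-2.8,0]]]'; python3 -m inch '[[[2.07,0,-2.8,0],[2.07,0,-2.8,0],[2.07,0,-2.8,0],[2.07,0,-2.8,0.5],[0,2,0,0],[0,2,0,0],[0,0,0,0],[0,0,0,0]]]'
python3 - <<'E'
from h import *
c=manip.camera("wrist"); save(c,"w1.png",1.2)
for k in("pawl_bar","wheel_top","peg1","pawl_hinge"): print(k,[(round(q["p"],2),np.round(q["position"]).tolist()) for q in manip.pinpoint(c,k)], [np.round(proj(c,X)).tolist() for X in model(np.load("p.npy"))[k]])
print(np.round(proj(c,manip.get_obs()["tool_pos"])))
E
```

```text
time_s: 3.47
tool_pos: [0.3628, 0.2955, 0.2315]
ee_rot: [-1.571, -0.0, -0.079]
force: [0.8, 0.5, -0.2]
finger_gap: -0.0002
time_s: 4.13
tool_pos: [0.5102, 0.059, 0.2315]
ee_rot: [-1.571, -0.0, -0.079]
force: [-0.6, 0.3, -0.1]
finger_gap: 0.0
time_s: 4.8
tool_pos: [0.5821, -0.0575, 0.1902]
ee_rot: [-1.57, 0.003, -0.088]
force: [-0.2, 1.6, 0.8]
finger_gap: -0.0
pawl_bar [(0.94, [196.0, 193.0])] [[198.0, 192.0]]
wheel_top [(0.67, [390.0, 169.0])] [[386.0, 169.0]]
peg1 [(0.86, [429.0, 237.0]), (0.76, [365.0, 99.0]), (0.71, [480.0, 130.0])] [[428.0, 237.0], [474.0, 130.0], [361.0, 102.0], [325.0, 214.0]]
pawl_hinge [(0.93, [208.0, 178.0])] [[209.0, 176.0]]
[254. 251.]
```

View pics/w1.png

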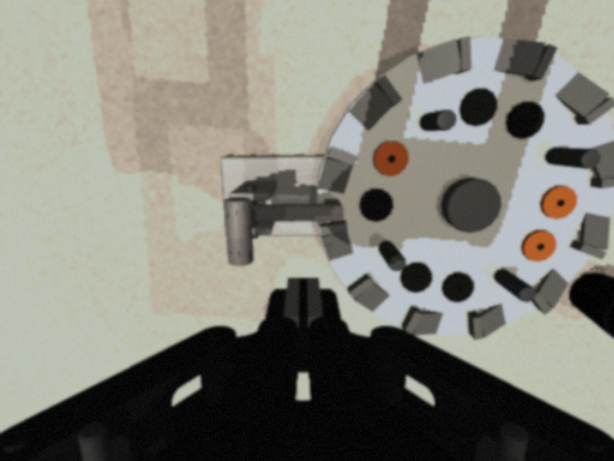

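```bash
python3 -m inch '[[[0.7,0,0,0],[0,2,0,0],[0,2,0,0],[0,2,0,0],[0,2,0,0],[0,0.2,0,0],[0,0,0,0],[0,0,0,0]]]'; python3 -m inch '[[[0,0,-0.6,0],[0,0,-0.6,0],[0,0,-0.6,0],[0,0,-0.6,0],[0,0,-0.5,0],[0,0,-0.5,0],[0,0,0,0]]]'
python3 - <<'E'
from h import *
c=manip.camera("wrist"); save(c,"w2.png",1.2)
print([(round(q["p"],2),np.round(q["position"]).tolist()) for q in manip.pinpoint(c,"pawl_bar")])
E
```

```text
time_s: 5.72
tool_pos: [0.5913, -0.0582, 0.1103]
ee_rot: [-1.571, -0.002, -0.088]
force: [0.2, 0.2, 0.6]
finger_gap: -0.0001
time_s: 6.3
tool_pos: [0.5871, -0.0935, 0.1094]
ee_rot: [-1.571, 0.0, -0.089]
force: [0.4, 0.5, 0.9]
finger_gap: 0.0
[(0.56, [205.0, 220.0]), (0.17, [247.0, 191.0])]
```

View pics/w2.png

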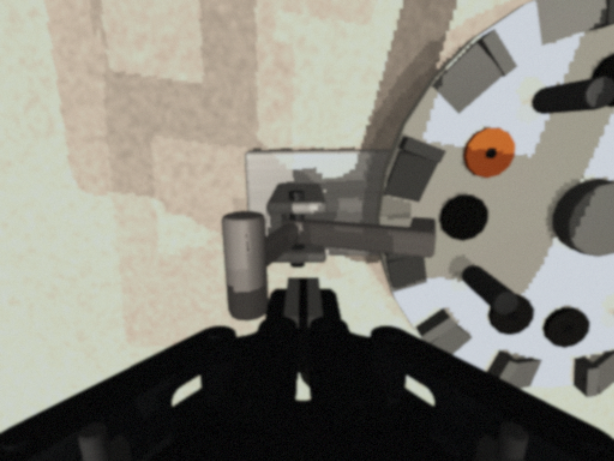

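The picture shows the finger against the bar's end at (245,265), with the pawl partly tipped. I keep pushing.

```bash
python3 -m inch '[[[0,0,-0.5,0],[0,0,-0.4,0],[0,0,-0.4,0],[0,0,-0.4,0],[0,0,-0.4,0],[0,0,0,0],[0,0,0,0],[0,0,0,0]]]'
python3 - <<'E'
from h import *
c=manip.camera("wrist"); save(c,"w3.png",1.2)
for n in ("scene","top"):
    c=manip.camera(n)
    m=model(np.load("p.npy")); h=m["pawl_hinge"][0]; u=(h-m["wheel_top"][0])[:2]/.174
    for q in manip.pinpoint(c,"pawl_bar"): print(n,round(q["p"],2),np.round(q["position"]))
    for a in (0,.4,.6,.8): print(a,np.round(proj(c,np.r_[h[:2]+u*.055*np.sin(a),.075+.055*np.cos(a)])))
E
```

```text
time_s: 7.07
tool_pos: [0.5855, -0.1132, 0.1094]
ee_rot: [-1.571, -0.0, -0.088]
force: [-0.9, 0.0, 0.1]
finger_gap: -0.0
scene 0.59 [247. 112.]
0 [252. 116.]
0.4 [248. 111.]
0.6 [247. 110.]
0.8 [245. 110.]
top 0.82 [379. 220.]
top 0.6 [325. 173.]
0 [359. 223.]
0.4 [371. 222.]
0.6 [376. 223.]
0.8 [379. 223.]
```

View pics/w3.png

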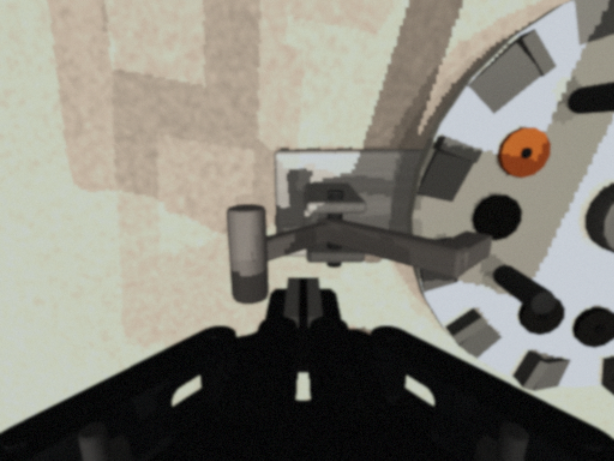

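```bash
python3 -m inch '[[[0,0,-0.3,0],[0,0,0,0],[0,0,1,0],[0,2,0,0],[0,-4,0,0],[0,-4,0,0],[0,0,0,0],[0,0,0,0]]]'
python3 - <<'E'
from h import *
for n in ("scene","top"):
    c=manip.camera(n)
    for q in manip.pinpoint(c,"pawl_bar"): print(n,round(q["p"],2),np.round(q["position"]))
    if n=="scene": save(dict(frame=c["frame"][80:240,170:380]),"s4.png",3)
E
```

```text
time_s: 7.98
tool_pos: [0.5884, -0.1059, 0.172]
ee_rot: [-1.572, -0.006, -0.088]
force: [-0.4, 0.6, 0.1]
finger_gap: 0.0001
scene 0.61 [249. 113.]
top 0.84 [378. 222.]
top 0.68 [289. 206.]
```

View pics/s4.png

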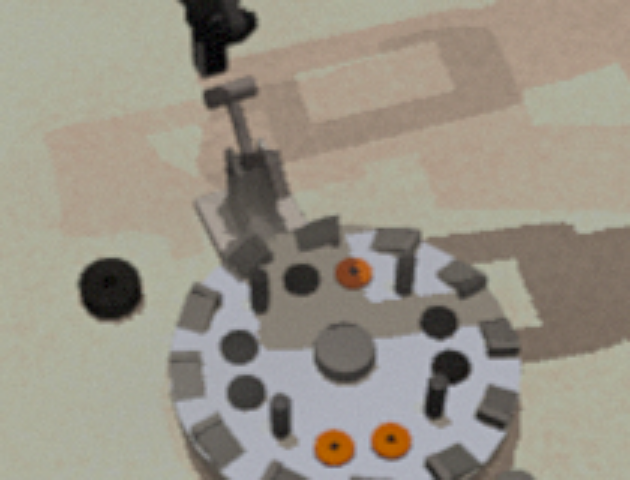

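The pawl stays tipped over in the scene crop: bar at (230,92), arm raised. Now I move the finger over to the +y side of peg 1.

```bash
python3 -m inch '[[[0.57,0,3.3,0],[0.57,0,3.3,0],[0.57,0,3.3,0],[0.57,0,3.3,0],[0.57,0,3.3,0],[0.57,0,3.3,0],[0.57,0,3.3,0],[0.57,0,3.3,0]]]';python3 -m inch '[[[0,2,0,0],[0,2,0,0],[0,0,0,0],[0,0,0,0]]]'
python3 - <<'E'
from h import *
c=manip.camera("wrist"); save(c,"w5.png",1.2)
p=np.load("p.npy"); print(fit([c],[p[3]],("wheel_top","peg1"),p[:3]))
E
```

```text
time_s: 8.85
tool_pos: [0.6537, 0.1545, 0.1678]
ee_rot: [-1.572, 0.003, -0.088]
force: [0.3, -0.0, -0.4]
finger_gap: -0.0001
time_s: 9.18
tool_pos: [0.6525, 0.1528, 0.1269]
ee_rot: [-1.572, 0.006, -0.088]
force: [0.6, 0.4, 0.6]
finger_gap: 0.0002
   13 wheel_top [148. 116.] [-4.8  1.4]
   13 peg1 [195. 207.] [-1.7  1.4]
   13 peg1 [61.  5.] [-3.4  4. ]
   13 peg1 [229.  55.] [-2.8  0.6]
   13 peg1 [ 50. 174.] [-3.6 -0. ]
[-0.00704509]
```

View pics/w5.png

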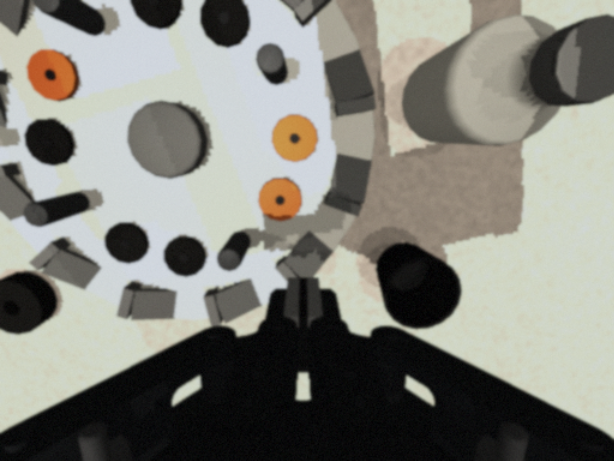

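```bash
python3 -m inch '[[[0.4,2,0,0],[0,2,0,0],[0,1.9,0,0],[0,0,0,0],[0,0,0,0]]]';python3 -m inch '[[[0,0,-0.6,0],[0,0,-0.6,0],[0,0,-0.6,0],[0,0,-0.5,0],[0,0,-0.5,0],[0,0,-0.4,0],[0,0,-0.4,0],[0,0,0,0]]]';python3 -m inch '[[[0,0,-0.3,0],[0,0,-0.3,0],[0,0,-0.3,0],[0,0,-0.3,0],[0,0,-0.3,0],[0,0,0,0],[0,0,0,0]]]'
python3 - <<'E'
from h import *
p=np.load("p.npy")
for n in ("wrist","top"): print(fit([manip.camera(n)],[p[3]+.4],("peg1",),p[:3]))
E
```

```text
time_s: 9.75
tool_pos: [0.6583, 0.152, 0.0705]
ee_rot: [-1.571, 0.001, -0.089]
force: [0.4, -0.8, 1.3]
finger_gap: 0.0004
time_s: 10.42
tool_pos: [0.6613, 0.1176, 0.0725]
ee_rot: [-1.567, -0.012, -0.089]
force: [8.4, 4.5, -2.3]
finger_gap: 0.0001
time_s: 11.0
tool_pos: [0.6538, 0.1014, 0.0705]
ee_rot: [-1.571, 0.0, -0.088]
force: [1.3, 1.9, 0.8]
finger_gap: -0.0001
   14 peg1 [214. 247.] [0.5 1. ]
   14 peg1 [ 40. 126.] [-1.6  0.7]
   14 peg1 [348.  85.] [-2.4  0.7]
[0.4033452]
   15 peg1 [298. 223.] [-2.3 -0.1]
   15 peg1 [215. 245.] [ 1.6 -0.8]
[0.31558189]
```

```bash
python3 -m inch '[[[0,0,-0.2,0],[0,0,-0.2,0],[0,0,-0.2,0],[0,0,-0.2,0],[0,0,0,0],[0,0,0,0],[0,0,0,0]]]'
python3 - <<'E'
from h import *
p=np.load("p.npy")
for n in ("wrist","top","scene"): c=manip.camera(n); print(n,fit([c],[p[3]+.5],("peg1",),p[:3])); save(c,n+"6.png",1.2)
E
```

```text
time_s: 11.78
tool_pos: [0.6531, 0.0933, 0.0702]
ee_rot: [-1.572, 0.001, -0.088]
force: [0.3, 0.9, -0.8]
finger_gap: 0.0002
   16 peg1 [ 53. 108.] [-2.7  1.8]
   16 peg1 [368. 104.] [-5.8  0.4]
   16 peg1 [214. 249.] [-0.5  0.3]
wrist [0.51330488]
   17 peg1 [213. 238.] [2.6 1.1]
   17 peg1 [299. 226.] [-1.9  2.3]
top [0.44047111]
   18 peg1 [319. 186.] [-2.8 -3.9]
   18 peg1 [251. 204.] [-1.4 -0.6]
   18 peg1 [302. 221.] [-3.3 -0. ]
   18 peg1 [270. 164.] [-0.1  2.5]
scene [0.54349924]
```

View pics/wrist6.png

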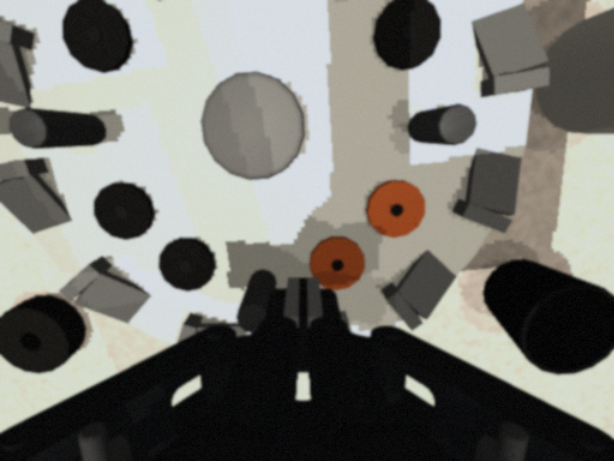

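```bash
python3 -m inch '[[[0,0,0.7,0],[0,0,0.8,0],[0,-3,0,0],[0,-4,0,0],[0,-4,0,0],[0,0,0,0],[0,0,0,0]]]'; python3 -m inch '[[[-1.2,0,-2.9,0],[-1.2,0,-2.9,0],[-1.2,0,-2.9,0],[-1.2,0,-2.9,0],[-1.2,0,-2.9,0],[-1.2,0,-2.9,0],[0,0,0,0],[0,0,0,0]]]'
python3 - <<'E'
from h import *
p=np.load("p.npy")
for n in ("wrist","top","scene"): c=manip.camera(n); print(n,fit([c],[p[3]+.5],("peg1",),p[:3])); save(c,n+"7.png",1.2)
E
```

```text
time_s: 12.67
tool_pos: [0.6571, 0.11, 0.1842]
ee_rot: [-1.569, -0.008, -0.087]
force: [0.2, 0.7, 0.3]
finger_gap: 0.0001
time_s: 13.33
tool_pos: [0.5661, -0.0589, 0.179]
ee_rot: [-1.57, 0.003, -0.091]
force: [0.9, 0.4, 0.3]
finger_gap: -0.0002
   19 peg1 [396. 268.] [-3.1 -1. ]
   19 peg1 [417. 106.] [-1.7  0.5]
   19 peg1 [489. 192.] [-3.3  0.8]
   19 peg1 [325. 192.] [-4.8  1.2]
wrist [0.52978574]
   20 peg1 [296. 230.] [1.1 1.1]
   20 peg1 [260. 276.] [-0.7 -0.4]
   20 peg1 [257. 189.] [-3.1  4.8]
   20 peg1 [212. 236.] [3.5 0.1]
top [0.51037521]
   21 peg1 [254. 203.] [-3.7  0.7]
   21 peg1 [268. 168.] [ 2.1 -1.6]
   21 peg1 [314. 184.] [ 1.9 -2. ]
   21 peg1 [298. 223.] [ 0.8 -1.2]
scene [0.543825]
```

View pics/wrist7.png

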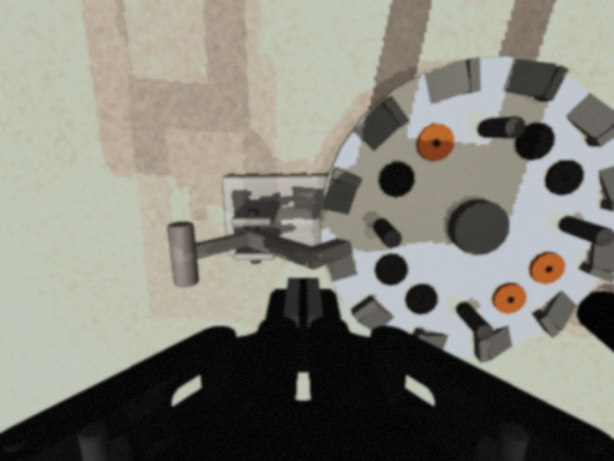

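The wheel reads about 0.51–0.54, inside 0.42–0.59. In the picture the finger stands over the lifted arm, whose tip is at (340,250). I press down slowly.

```bash
python3 -m inch '[[[0,2,0,0],[0,2,0,0],[0,0.6,0,0],[0,0.5,0,0],[0,0.5,0,0],[0,0.5,0,0],[0,0,0,0]]]'; python3 -m inch '[[[0,0.5,0,0],[0,0.5,0,0],[0,0.5,0,0],[0,0.5,0,0],[0,0.4,0,0],[0,0,0,0],[0,0,0,0],[0,0,0,0]]]'
python3 - <<'E'
from h import *
p=np.load("p.npy")
c=manip.camera("wrist"); save(c,"w8.png",1.2); print(fit([c],[p[3]+.5],("peg1",),p[:3]))
E
```

```text
time_s: 14.22
tool_pos: [0.5678, -0.0581, 0.119]
ee_rot: [-1.571, 0.0, -0.087]
force: [-0.8, -0.4, 0.2]
finger_gap: -0.0002
time_s: 14.88
tool_pos: [0.5677, -0.0583, 0.0952]
ee_rot: [-1.571, 0.0, -0.088]
force: [0.2, 0.5, 0.6]
finger_gap: 0.0001
   22 peg1 [500. 100.] [-3.1  1.1]
   22 peg1 [449. 328.] [-2.9 -2.2]
   22 peg1 [353. 226.] [-2.9 -0.5]
[0.53404865]
```

View pics/w8.png

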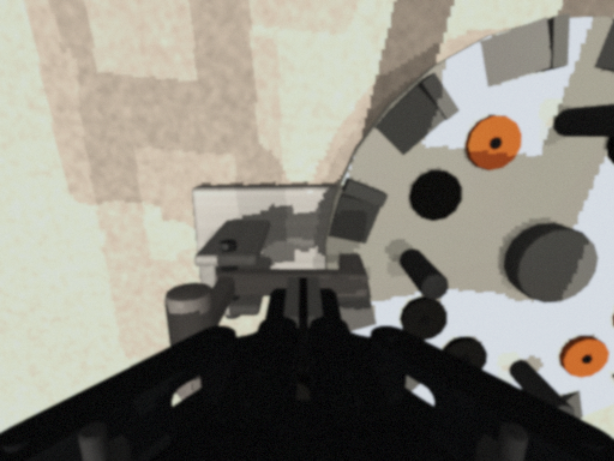

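```bash
python3 -m inch '[[[0,-2,0,0],[0,-4,0,0],[0,-4,0,0],[0,0,1.5,0],[0,0,3,0],[0,0,3,0],[0,0,0,0],[0,0,0,0]]]'
python3 - <<'E'
from h import *
p=np.load("p.npy"); m=model(p); h=m["pawl_hinge"][0]; u=(h-m["wheel_top"][0])[:2]/.174
for n in ("wrist","top","scene"):
    c=manip.camera(n); print(n,fit([c],[p[3]+.5],("peg1",),p[:3])); save(c,n+"9.png",1.2)
    for k in ("pawl_bar","pawl_nose","pawl_hinge"): print(k,[(round(q["p"],2),np.round(q["position"],1).tolist()) for q in manip.pinpoint(c,k)[:2]])
    for a in (0,.1,.17,.3,.8): print(a,np.round(proj(c,np.r_[h[:2]+u*.055*np.sin(a),.075+.055*np.cos(a)]),1))
E
```

```text
time_s: 15.65
tool_pos: [0.5743, 0.0178, 0.1957]
ee_rot: [-1.571, -0.001, -0.085]
force: [0.7, -0.6, -0.3]
finger_gap: 0.0
   23 peg1 [240. 186.] [-2.9  1.4]
   23 peg1 [313. 257.] [-1.4  0.5]
   23 peg1 [398. 186.] [-4.7 -0.2]
wrist [0.5110935]
pawl_bar [(0.75, [104.0, 207.0])]
pawl_nose [(0.77, [205.5, 179.3])]
pawl_hinge [(0.66, [128.7, 189.1]), (0.26, [426.3, 248.2])]
0 [101.7 207.9]
0.1 [ 94.7 207.8]
0.17 [ 90.  207.6]
0.3 [ 82.1 206.9]
0.8 [ 63.4 201.4]
   24 peg1 [259. 275.] [0.3 0. ]
   24 peg1 [252. 192.] [1.6 2. ]
   24 peg1 [214. 236.] [1.9 0.7]
top [0.51169878]
pawl_bar [(0.68, [356.5, 223.4])]
pawl_nose [(0.72, [317.4, 227.9])]
pawl_hinge [(0.94, [351.7, 224.8])]
0 [359.1 222.8]
0.1 [362.3 222.7]
0.17 [364.4 222.6]
0.3 [368.2 222.5]
0.8 [379.3 223. ]
   25 peg1 [253. 204.] [-3.  -0.4]
   25 peg1 [268. 168.] [ 3.5 -1.8]
   25 peg1 [206. 174.] [43.1 28.7]
   25 peg1 [317. 183.] [-0.8 -0.4]
scene [0.57168902]
pawl_bar [(0.93, [252.1, 114.8])]
pawl_nose [(0.91, [262.5, 161.0])]
pawl_hinge [(0.68, [252.4, 132.5])]
0 [251.7 116.4]
0.1 [250.8 114.9]
0.17 [250.2 113.9]
0.3 [249.  112.4]
0.8 [245.4 110.1]
```

View pics/wrist9.png

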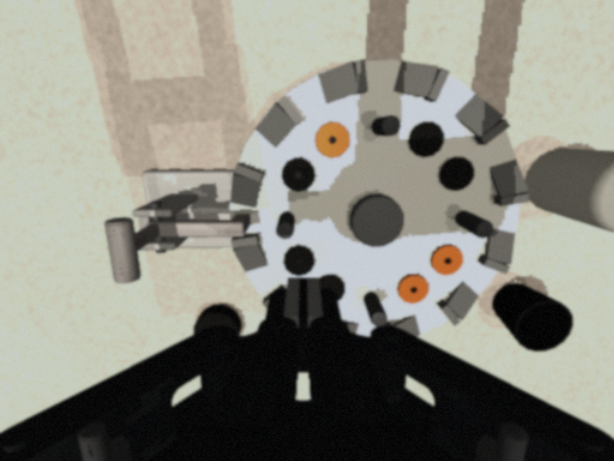

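```bash
python3 -c "
from plant import manip
print(manip.get_obs()['force'],manip.sign_off())"
```

```text
the job is handed in; nothing more can be done
[-0.17261643  1.21506984  0.3885933 ] None
```

The wheel is back one notch and the pawl lies down in the next gap. The job is handed in at about 16 s of the 54 s allowed, with the arm raised clear and touching nothing.

I used the shut fingertips throughout and never gripped anything:
1. I pushed the thumb bar outward until the pawl tipped over, and checked that it stayed lifted.
2. I pushed peg 1 to turn the wheel clockwise.
3. I pressed the lifted arm down until the pawl fell.

**Last checks:**
- **Wheel:** it reads 0.51 in both the wrist and top views, from about -0.03 at the start. The allowed range is 0.42 to 0.59. The scene camera gave 0.57, but one of its four peg detections was clearly false.
- **Pawl:** the bar is 2–3 px from its fully-down position in the wrist and top views, on the down side. In the scene view it reads nearer 0.1, but there the gap between the two is only about 2 px. The picture shows the nose between two teeth.
- **Loose things:** the net cup and collar look undisturbed in the last wrist picture, where the bottle is only partly in view. I did not measure any of them again.

**Other observations:**
- **Mistyped row:** while backing off the bar, one row lowered the tip 2 cm before it rose. By my reckoning it stayed about 5 mm above the hinge cheeks, and no contact force showed in the reading after that move.
- **Force on the wrist:** a reading of about 10 N appeared once during the peg push.

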